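# Switch on and tare the balance under the tub

## Task

Two identical bench balances stand side by side. On the one that carries the open tub, press the round key gently but fully down with the fingertips to switch it on and let it come up again, then press the wide bar key in the same way to tare it, and withdraw clear. Do not press the square key, do not touch the other balance, and do not lift or shift the tub, the vial or the wash bottle.

Things in the scene. Friction and masses are not known exactly. Their poses are not given: they have to be found in the camera images.
- balance_tub: Balance carrying the open tub, on either side. White box 210 (x) x 170 (y) x 34 mm, fixed. Steel pan 110 mm across centred 36 mm to local +x, top 44 mm above bench; display strip (2.5 mm above the shell), then a row of three grey keys on the side nearest the robot. Origin: centre of underside; local x points away from the key side, y left as seen from it, z up.
- balance_vial: A second, identical bench balance, the one that carries the vial; same frame. It must not be touched by more than 1 N.
- balance_tub_round_top (a point): Round key, 20 mm across, at the LEFT (local +y) end of the row of three keys of the balance that carries the open tub. This point: middle of its top face, 40 mm above the bench and 6 mm above the shell when up; moves with the key. It lies at (-0.080, +0.058) m (x, y) in its balance's frame. Free space of 25 mm or more to the next key.
- balance_tub_round (a joint): Round key of the balance that carries the open tub: spring-loaded, 0 up to 0.003 m fully pressed down; needs about 1 N to start moving, 3 N at 2 mm, 4 N at its stop. Counts as pressed beyond 0.002, as up below 0.001. The robot's total force on this balance must stay under 25 N.
- balance_tub_bar_top (a point): Wide bar key, 40 mm along the row by 18 mm, in the MIDDLE of the row of the balance that carries the open tub. This point: middle of its top face, 40 mm above the bench and 6 mm above the shell when up; moves with the key. It lies at (-0.080, 0) m (x, y) in its balance's frame. Free space of 25 mm or more to the next key.
- balance_tub_bar (a joint): Wide bar key of the balance that carries the open tub: spring-loaded, 0 up to 0.003 m fully pressed down; needs about 1 N to start moving, 3 N at 2 mm, 4 N at its stop. Counts as pressed beyond 0.002, as up below 0.001. The robot's total force on this balance must stay under 25 N.
- balance_tub_square_top (a point): Small square key, 18 x 18 mm, at the RIGHT (local -y) end of the row of the balance that carries the open tub. This point: middle of its top face, 40 mm above the bench and 6 mm above the shell when up; moves with the key. It lies at (-0.080, -0.058) m (x, y) in its balance's frame. Free space of 25 mm or more to the next key.
- balance_tub_square (a joint): Small square key of the balance that carries the open tub: spring-loaded, 0 up to 0.003 m fully pressed down; needs about 1 N to start moving, 3 N at 2 mm, 4 N at its stop. Counts as pressed beyond 0.002, as up below 0.001. The robot's total force on this balance must stay under 25 N.
- balance_vial_round (a joint): Round key of the balance that carries the vial: same key as on the other balance; to be left alone.
- balance_vial_bar (a joint): Wide bar key of the balance that carries the vial: same key as on the other balance; to be left alone.
- balance_vial_square (a joint): Small square key of the balance that carries the vial: same key as on the other balance; to be left alone.
- tub: Open clear round plastic tub, about 80 mm across and 77 mm high, loose on the pan of its balance (rim 121 mm above the bench). Origin: centre of its underside. Must stay within 6 mm of where it stood.
- vial: Small vial with a screw cap, 26 mm across and 58 mm high, loose on the pan of the other balance (top 102 mm above the bench). Origin: centre of its underside. Must stay within 6 mm.
- wash_bottle: White wash bottle with a spout, 87 x 62 mm and 175 mm high, loose on the bench at the far left. Origin: centre of its underside. Must stay within 10 mm.
Not all that is in view belongs to the job. What is shaped like the wash_bottle but blue, pink or turquoise is not meant.

How it is judged:
By the outcome, as a careful person would: the job done as asked, in the order asked, and still so for the second after the job is handed in, with the robot touching nothing.
It also fails if it takes over 42 s, if anything falls off the work surface, if the arm or the gripper's body presses on something with over 40 N, if the wrist force passes 120 N, or if a joint passes its speed limit or range.

## Robot

A 6-joint arm with a two-finger parallel gripper is mounted at the origin on the work surface; the furniture and walls round the work are solid. World frame = base frame: x ahead of the robot, y to its left, z up, the work surface at z = 0. Lengths are in m, angles in rad, forces in N, time in s.
With the tool pointing down it reaches from about 0.35 to 0.975 m from the base axis. Payload 7.1 kg.
Tool frame: the origin (TCP) lies midway between the tips of the shut fingers; the grasp point (between the pads) lies 19 mm behind it; z points along the fingers, y is the line along which they close (so a half turn about z gives the same grasp; the last joint's range is limited). The gripper opens to 88 mm and grips with 3 to 60 N. Pads are 20 mm wide; open, the fingers measure 115 mm over their backs; the gripper's body (75 mm by 178 mm) begins 61 mm behind the grasp point.
Start: joints at [1.209, 0.423, 1.63, -0, 1.089, -0.019], TCP at [0.21, 0.589, 0.223] pointing down, gripper open.
Joint ranges: [-3, 3], [-0.9, 2.11], [0.09, 2.58], [-1.31, 4.45], [0.11, 2.69], [-2.54, 2.54]. Speed limits (rad/s): [2.39, 2.39, 3.01, 3.14, 3.14, 3.14].

## Interface

Orientations are given as a unit quaternion [w, x, y, z].
In Python, from station import move_pose, movel, movej, command_gripper, wait, inverse_kinematics, read_camera, camera_info, MotionError, job_done, get_time, get_joint_pos, get_qvel, get_effort, get_tcp_pos, get_ee_rot, get_ft_force, get_ft_torque, get_grip_width, get_finger_force gives the robot as it stands. Calls block until the motion is done:
- move_pose(position, orientation): joint-space move of the TCP to a pose.
- movel(position, frame=None, v=0.15, until_force=None): straight line of the TCP; frame=None keeps the orientation; v is the mean speed in m/s. With until_force (N) it stops when the force on the tool has changed by that much, and returns True; else False.
- movej(angles): joint-space move.
- command_gripper(opening): opening from 0.0 (shut) to 1.0 (fully open); the grip force is fixed at half the most; returns when the fingers have stopped.
- wait(seconds).
- inverse_kinematics(position, orientation): joint angles nearest the present ones, or None.
- read_camera(name): name is "scene" or "top" or "wrist"; returns the picture (420x560x3 uint8, red, green, blue); there is no depth.
- camera_info(name): a dict with "intrinsics" (3x3 intrinsics, pixels), "T" (4x4, takes a point from camera to world coordinates); the wrist camera has in their place "tool_from_camera" (4x4, takes a point from camera to tool coordinates, whose origin is the TCP and whose axes are the flange's). Camera axes: x right, y up, looking along -z (the intrinsics and any distortion apply to the point x, -y, -z); pixel columns grow to the right and rows downward; lengths in m; the calibration is good to about 2 mm. A picture is of the moment at which its call begins: read the wrist's pose just before it. camera_info takes no time and is no camera call.
A pose or a line that the arm cannot do raises MotionError and nothing moves.
- job_done(): hands the job in; it is judged then, once.
Readings, each from a call of its own:
- get_time(): time.
- get_joint_pos(): joint angles.
- get_qvel(): joint speeds.
- get_effort(): joint torques, N m.
- get_tcp_pos(): TCP position.
- get_ee_rot(): TCP orientation.
- get_ft_force(): force on the tool from outside, world axes, zero at the start.
- get_ft_torque(): the same for the moment, N m.
- get_grip_width(): opening from 0.0 (shut) to 1.0 (fully open).
- get_finger_force(): force on a finger pad.
Only numpy, scipy, OpenCV 4.12 (cv2) and the standard library are available. Lean on these libraries where they do the work, as an engineer would, in place of code of your own. Each camera call takes 0.05 s, during which the arm holds its last target. There are 200 camera calls.

## Working session

There is one attempt and no reset: what is moved stays moved. The work goes in short steps, each a Python script; the robot and the scene stay as the last script left them, time stands still between calls to the robot, and variables do not carry over. Pictures are saved under pics/ and viewed, at most 10 in all, crops included, and the job is handed in when it is done.

```bash
mkdir -p pics; python3 - <<'E'
from station import *
import cv2,numpy as np
a=read_camera("top");b=read_camera("scene")
cv2.imwrite("pics/top.png",a[:,:,::-1]);cv2.imwrite("pics/scene.png",b[:,:,::-1])
for n in("top","scene","wrist"):print(n,camera_info(n))
print(get_time(),get_tcp_pos(),get_ee_rot(),get_ft_force())
E
```

```text
top {'intrinsics': array([[451.01562684,   0.        , 276.81106083],
       [  0.        , 451.01562684, 208.29024512],
       [  0.        ,   0.        ,   1.        ]]), 'T': array([[-0.01671133,  0.99146977, -0.12926108,  0.37971662],
       [-0.99976564, -0.01834897, -0.01148862,  0.0417472 ],
       [-0.01376242,  0.12903879,  0.99154404,  1.12713351],
       [ 0.        ,  0.        ,  0.        ,  1.        ]])}
scene {'intrinsics': array([[469.33259604,   0.        , 288.14858603],
       [  0.        , 469.33259604, 208.48524407],
       [  0.        ,   0.        ,   1.        ]]), 'T': array([[ 0.61345728,  0.42557829, -0.66524678, -0.26811678],
       [-0.78968916,  0.32222696, -0.52207358, -0.58265706],
       [-0.00782273,  0.84560801,  0.53374704,  0.69920682],
       [ 0.        ,  0.        ,  0.        ,  1.        ]])}
wrist {'intrinsics': array([[332.64318825,   0.        , 279.7696897 ],
       [  0.        , 332.64318825, 208.31881867],
       [  0.        ,   0.        ,   1.        ]]), 'tool_from_camera': array([[-2.10928556e-04,  9.65730202e-01,  2.59547938e-01,
         6.94672270e-02],
       [ 9.99999100e-01,  5.47497666e-04, -1.22446230e-03,
        -1.01498690e-03],
       [-1.32460211e-03,  2.59547446e-01, -9.65729449e-01,
        -1.62272600e-01],
       [ 0.00000000e+00,  0.00000000e+00,  0.00000000e+00,
         1.00000000e+00]])}
0.1 [0.20989467 0.58816292 0.22199525] [-1.16828949e-04  1.70571795e-01  9.85345006e-01 -6.84122730e-04] [-0.54810563  0.22763926  1.34137186]
```

View pics/top.png

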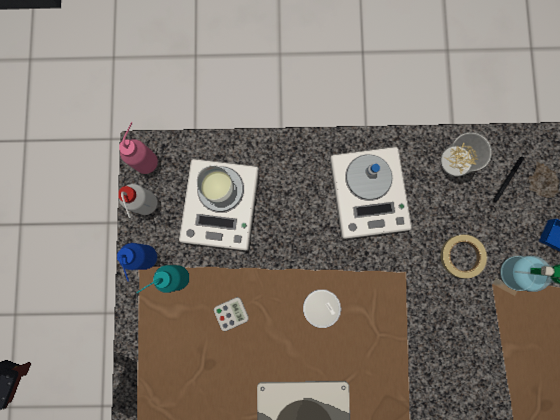

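View pics/scene.png

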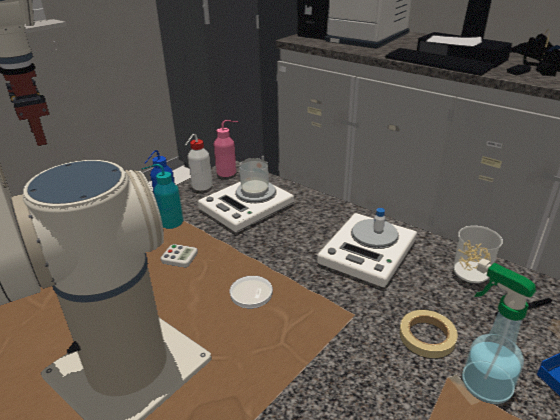

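The top view shows two balances. The left one carries the open tub at (218,187) and the right one carries the blue-capped vial at (374,170).

These could be mistaken for the wanted keys:
- **Left balance:** round (190,233), bar (214,236), square (238,239).
- **Right balance:** (352,227), (376,224), (400,221).
- **Calculator:** buttons at (231,314).

I choose the left balance's round and bar keys. Next I measure them and check the choice in a close crop.

```bash
cat > h.py <<'E'
import numpy as np,cv2
from station import *
def cast(uv,z,K,T):
    d=T[:3,:3]@np.array([(uv[0]-K[0,2])/K[0,0],-(uv[1]-K[1,2])/K[1,1],-1.])
    return T[:3,3]+d*(z-T[2,3])/d[2]
def proj(p,K,T):
    c=T[:3,:3].T@(np.asarray(p)-T[:3,3]); return K[0,0]*c[0]/-c[2]+K[0,2],K[1,1]*-c[1]/-c[2]+K[1,2]
E
python3 - <<'E'
from h import *
a=cv2.imread("pics/top.png");i=camera_info("top");K,T=i["intrinsics"],i["T"]
x0,y0=165,145
c=a[y0:265,x0:275]
hsv=cv2.cvtColor(c,cv2.COLOR_BGR2HSV)
m=((hsv[...,2]>195)&(hsv[...,1]<40)).astype(np.uint8)
cs,_=cv2.findContours(m,cv2.RETR_EXTERNAL,cv2.CHAIN_APPROX_NONE)
s=max(cs,key=cv2.contourArea);r=cv2.minAreaRect(s);box=cv2.boxPoints(r)+[x0,y0]
w=np.array([cast(p,.034,K,T) for p in box]);print(box,w,[np.linalg.norm(w[k]-w[k-1]) for k in range(4)],w.mean(0))
full=np.zeros_like(m);cv2.drawContours(full,[cv2.convexHull(s)],-1,1,-1)
full=cv2.erode(full,np.ones((3,3)))
d=((hsv[...,2]<175)&(full>0)).astype(np.uint8)
n,l,st,ce=cv2.connectedComponentsWithStats(d)
for k in range(1,n):
    if st[k,4]>12:print(st[k],ce[k]+[x0,y0],cast(ce[k]+[x0,y0],.04,K,T))
cv2.imwrite("pics/crop.png",cv2.resize(c,None,fx=5,fy=5,interpolation=cv2.INTER_CUBIC))
E
```

```text
[[179.58362579 240.15255737]
 [190.43386841 158.0007019 ]
 [256.7487793  166.75927734]
 [245.89853668 248.91113281]] [[0.44854663 0.29189622 0.034     ]
 [0.65230823 0.26711632 0.034     ]
 [0.62680606 0.10234215 0.034     ]
 [0.424555   0.13081993 0.034     ]] [np.float64(0.16285322046409692), np.float64(0.20526283570849121), np.float64(0.16673598478334706), np.float64(0.20424611595471714)] [0.53805398 0.19804365 0.034     ]
[ 32  21  47  47 998] [219.47094188 188.99298597] [0.57168703 0.19395807 0.04      ]
[ 30  69  42  16 497] [215.62374245 221.47686117] [0.49192633 0.20333058 0.04      ]
[77 78  5  6 22] [243.81818182 225.09090909] [0.48189431 0.13492153 0.04      ]
[21 84  9  9 60] [189.91666667 232.73333333] [0.46567921 0.26564128 0.04      ]
[ 40  86  18  10 134] [213.5        235.61940299] [0.45767857 0.20844377 0.04      ]
[69 90  8  8 60] [237.38333333 238.51666667] [0.44966295 0.15069868 0.04      ]
```

View pics/crop.png

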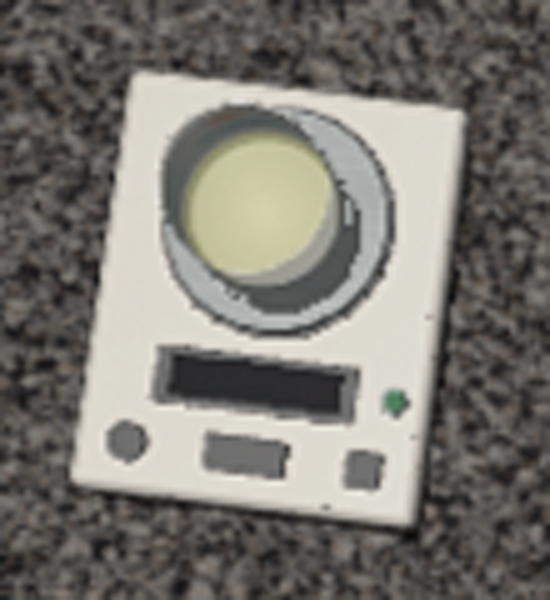

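The crop shows the tub balance, with the round key at left, the bar in the middle and the square key at right. The measured spacing is 57.8 and 58.3 mm against 58 nominal, and the centre agrees with the shell. Next I check clearance from the bottles to the gripper body, which is 178 mm wide.

```bash
python3 - <<'E'
from h import *
t=camera_info("top");s=camera_info("scene")
def tri(a,b):
    o1=t["T"][:3,3];o2=s["T"][:3,3]
    d1=cast(a,0,t["intrinsics"],t["T"])-o1;d2=cast(b,0,s["intrinsics"],s["T"])-o2
    A=np.c_[d1,-d2];k,*_=np.linalg.lstsq(A,o2-o1,rcond=None);p,q=o1+k[0]*d1,o2+k[1]*d2
    return (p+q)/2,np.linalg.norm(p-q)
for n,a,b in(("white",(127,193),(197,145)),("blue",(126,259),(158,160)),("teal",(160,284),(164,180))):print(n,tri(a,b))
print("bases",cast((201,190),0,s["intrinsics"],s["T"]),cast((170,225),0,s["intrinsics"],s["T"]))
A=cv2.imread("pics/top.png")[170:310,100:260];B=cv2.imread("pics/scene.png")[125:245,130:300]
A=cv2.resize(A,(480,420));B=cv2.resize(B,(595,420))
cv2.imwrite("pics/c2.png",cv2.resize(np.hstack([A[:,:300],B[:,:480]]),None,fx=1,fy=1))
E
```

```text
white (array([0.54920147, 0.38917712, 0.13390646]), np.float64(0.0021475060847146623))
blue (array([0.40299463, 0.3821852 , 0.14599482]), np.float64(0.001022710664218596))
teal (array([0.35170513, 0.30686446, 0.13344392]), np.float64(0.01161009075458029))
bases [0.5279288  0.37215131 0.        ] [0.34929282 0.30083156 0.        ]
```

View pics/c2.png

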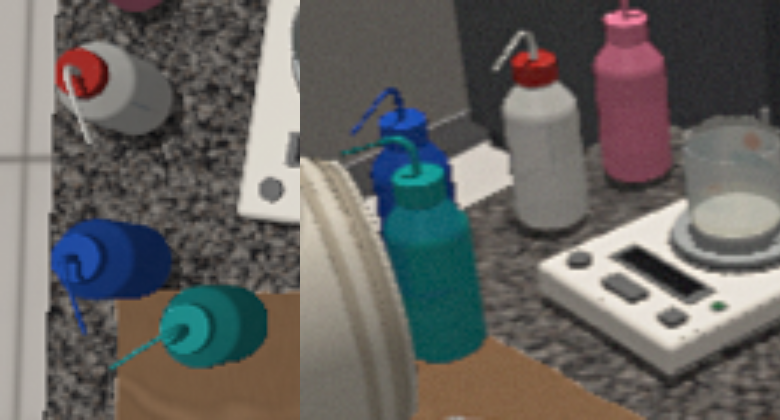

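The teal and blue bottles are near the left end of a vertical gripper body, and so are the white bottle at about (0.55,0.385) and its spout. I'll press with the fingers along the key row and the tool top tilted 20° to the right, which moves the body away from the bottles. First I hover and check with the wrist camera.

```bash
cat >> h.py <<'E'
from scipy.spatial.transform import Rotation as R
rnd=np.array([.4657,.2656,.04]);bar=np.array([.4577,.2084,.04]);sq=np.array([.4497,.1507,.04])
ly=rnd-sq;ly/=np.linalg.norm(ly);lx=np.array([ly[1],-ly[0],0]);up=np.array([0,0,1.])
a=np.deg2rad(20);z=np.sin(a)*ly-np.cos(a)*up;x=-lx
M=np.c_[x,np.cross(z,x),z];Q=np.roll(R.from_matrix(M).as_quat(),1)
off=.005*ly-.001*lx
E
python3 - <<'E'
from h import *
command_gripper(0.0)
movel([.21,.588,.32],v=.2)
h=bar+off;h[2]=.26
move_pose(h,Q)
p,q=get_tcp_pos(),get_ee_rot();im=read_camera("wrist")
cv2.imwrite("pics/w.png",im[:,:,::-1])
i=camera_info("wrist");K=i["intrinsics"]
T=np.eye(4);T[:3,:3]=R.from_quat(np.roll(q,-1)).as_matrix();T[:3,3]=p;T=T@i["tool_from_camera"]
np.save("Tw.npy",T)
for n,k in(("rnd",rnd),("bar",bar),("sq",sq)):print(n,proj(k,K,T))
print(get_time(),p,get_joint_pos(),get_ft_force())
E
```

```text
rnd (np.float64(258.20550067392406), np.float64(181.17043452070382))
bar (np.float64(208.73067129959495), np.float64(184.29325776725446))
sq (np.float64(153.41477729506215), np.float64(187.84909223797337))
3.8 [0.45733428 0.21397396 0.2598617 ] [ 0.2158026   0.14668247  1.97146212  0.4087754   0.93992542 -1.44707842] [-0.20950745  0.59693316 -0.39010614]
```

View pics/w.png

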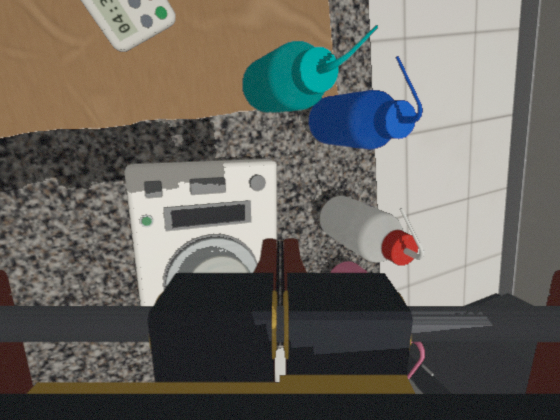

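The wrist view shows the keys at round (258,183), bar (208,186) and square (153,188). That is within 2 px (about 1 mm) of the predictions, so I go on to press the round key.

```bash
cat >> h.py <<'E'
def press(k):
    b=k+off
    movel([b[0],b[1],.06],v=.1)
    f0=get_ft_force()
    hit=movel([b[0],b[1],.048],v=.02,until_force=2.0)
    print("approach",hit,get_tcp_pos())
    c=movel([b[0],b[1],.034],v=.006,until_force=6.5)
    print("press",c,get_tcp_pos(),get_ft_force()-f0,get_time())
    return f0
E
python3 - <<'E'
from h import *
h=rnd+off
movel([h[0],h[1],.26],v=.1)
movel([h[0],h[1],.1],v=.12)
f0=press(rnd)
wait(.3);print(get_tcp_pos(),get_ft_force()-f0)
cv2.imwrite("pics/p1.png",read_camera("scene")[120:260,130:310,::-1].repeat(4,0).repeat(4,1))
E
```

```text
approach False [0.46535107 0.27066929 0.04792581]
press True [0.46542454 0.27073896 0.03914024] [-1.95846025  0.26487574  7.02815436] 8.7667
[0.46542016 0.27071441 0.03913101] [-0.95259912  0.0564801   7.22501419]
```

View pics/p1.png

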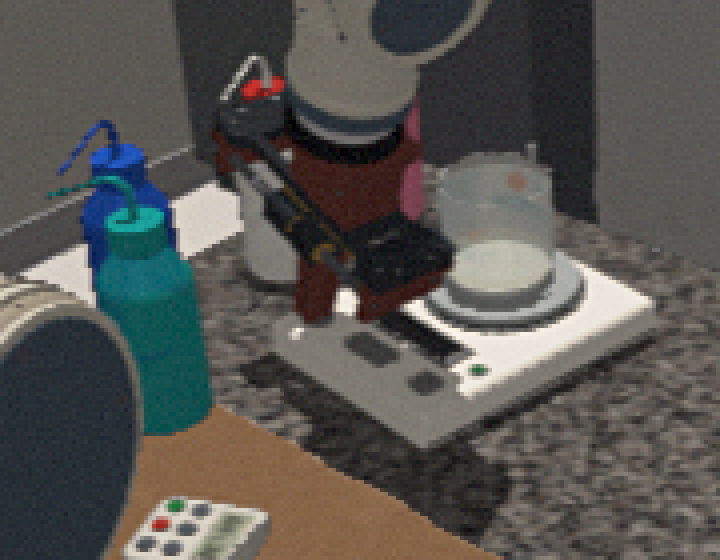

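The fingertips rest on the round key, and the bottles and the tub are clear. I release in small steps, reading the force profile to confirm the 3 mm of spring travel.

```bash
python3 - <<'E'
from h import *
p=get_tcp_pos();b=rnd+off
for k in range(1,11):
    movel([b[0],b[1],p[2]+k*.0005],v=.01);wait(.1);print(round(get_tcp_pos()[2],5),get_ft_force().round(2))
movel([b[0],b[1],.065],v=.1);print(get_ft_force(),get_time())
E
```

```text
0.03966 [-0.65 -1.11  3.3 ]
0.04011 [-0.18 -0.02  4.12]
0.04061 [0.74 0.95 2.78]
0.04113 [-0.9   0.12  1.78]
0.04161 [-0.21 -0.69  1.13]
0.04214 [-0.   -0.41  1.23]
0.04256 [ 0.88 -0.84  0.26]
0.04314 [0.32 0.03 0.32]
0.04364 [-0.12 -0.83 -0.35]
0.04414 [-0.28 -0.55  0.3 ]
[ 0.02595505  0.78103375 -0.40371421] 12.975
```

The force fell from about 4 N to 0 over roughly 3 mm, so the key was fully pressed and came back up. Next is the bar key.

```bash
python3 - <<'E'
from h import *
f0=press(bar);wait(.3);p=get_tcp_pos();print(p,get_ft_force()-f0)
b=bar+off
for k in range(1,9):
    movel([b[0],b[1],p[2]+k*.0005],v=.01);wait(.1);print(round(get_tcp_pos()[2],5),(get_ft_force()-f0)[2].round(2))
movel([b[0],b[1],.065],v=.1)
movel([b[0],b[1],.26],v=.15)
i=read_camera("top");w=read_camera("wrist")
cv2.imwrite("pics/end.png",np.hstack([i[120:300,100:300,::-1].repeat(2,0).repeat(2,1),w[120:300,110:310,::-1].repeat(2,0).repeat(2,1)]))
print(get_time(),get_ft_force())
E
```

```text
approach False [0.45739579 0.21348633 0.04796523]
press True [0.45741938 0.21355747 0.03909547] [-0.62788601 -1.78220652  6.97522264] 15.9167
[0.45742721 0.21351159 0.03911803] [-1.1005585  -0.75736156  6.57858617]
0.03964 3.97
0.04012 3.93
0.04061 2.55
0.04111 2.22
0.04161 1.79
0.0421 0.93
0.04254 0.35
0.04312 -0.22
20.9333 [-0.42617698  0.89267567  0.16292101]
```

View pics/end.png

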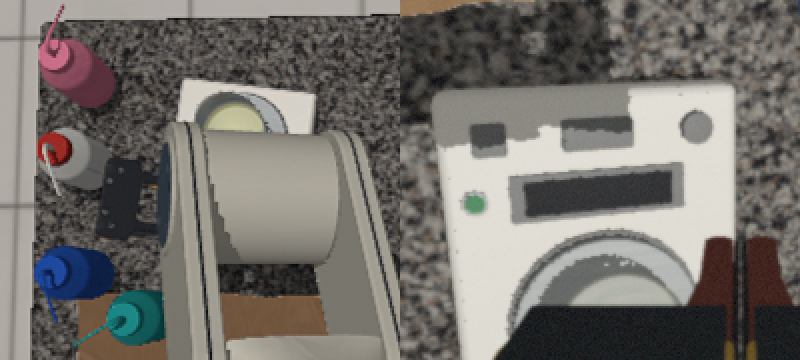

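The bar key showed the same profile. The arm is withdrawn and touching nothing, all keys are up, and the bottles and tub are where they were.

```bash
python3 -c "
from station import *
print(job_done())"
```

```text
the job is handed in; nothing more can be done
None
```

I pressed the round key and then the bar key fully on the tub balance, at about 7 N each, saw both come back up, withdrew clear and handed the job in; the verdict was not shown.

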